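Shut a dressing bottle and hold it on its side over the drip tray

TASK

The tall dressing bottle in the slanted rack has its cap standing up: while it is still in its pocket, push the cap fully home. Then draw the bottle out of the rack and hold it on its side, level, over the middle of the drip tray and at least 150 mm above the counter, to check that it does not leak. Finish while still holding it there, still and touching nothing but the gripper, with the cap still shut; leave everything else where it stands.

Things in the scene. Friction and masses are not known exactly. Their poses are not given: they have to be found in the camera images.
- bottle: Loose round white bottle, 42 mm across, about 0.2 kg. Origin: centre of its foot; z runs up its axis to the cap. Straight wall to 76 mm, then narrowing to 33 mm across at 84 mm, where the 19 mm neck begins. Starts in one of the rack's pockets (lowest 34 mm hidden), leaning 35 to 41 degrees from vertical with its top toward the rack's -x (roughly the robot); its y axis is level, across the lean.
- bottle_mid (a point): Point on the bottle's axis, 50 mm above its foot.
- cap (a joint): Travel of the bottle's black push-on cap along the bottle's axis, in m: 0 = fully home on the shoulder, up to 0.014 raised; starts raised 0.007 to 0.012. Stiff: it takes about 5 N to move and stays where it is left.
- cap_top (a point): Centre of the flat top of the cap (black, 32 mm across, 20 mm tall, its axis the bottle's); 104 mm from the bottle's foot when home, more by the value of joint cap when raised.
- rack: Fixed metal rack, base plate 130 x 190 mm, origin at the centre of its underside. Two square pockets 120 mm apart (at y = -60 and +60 mm), each 46 mm wide inside, 34 mm deep, 3 mm walls, leaning 35 degrees so that their mouths face up and to the rack's -x; the centre of each pocket floor is at x = 0, z = 32 mm.
- tray: Fixed shallow open metal drip tray, 180 x 200 mm, 18 mm high. Origin: centre of the underside, on the counter.
- shaker: Bystander in the rack's other pocket: shorter white shaker, 42 mm across, 78 mm tall, with a low wide black lid. Origin: centre of its foot; z along it.
- bowl: Bystander: upturned clay bowl, 132 mm across, 62 mm high. Origin: centre of the underside.
- plates: Bystander: stack of four white plates, 140 mm across, 29 mm high. Origin: centre of the underside.
- cup: Bystander: grey cup, 72 mm across, 80 mm high. Origin: centre of the underside.
Not all that is in view belongs to the job. Of the things that look like the rack, take the one that is nearest to the robot's base at the start.

How it is judged:
By the outcome, as a careful person would: the job done as asked, in the order asked, and still so for the second after the job is handed in, while the arm keeps its last pose, push and grip.
It also fails if it takes over 51 s, if anything falls off the work surface, if the arm or the gripper's body presses on something with over 40 N, if the wrist force passes 120 N, or if a joint passes its speed limit or range.

ROBOT

A 6-joint arm with a two-finger parallel gripper is mounted at the origin on the work surface. World frame = base frame: x ahead of the robot, y to its left, z up, the work surface at z = 0. Lengths are in m, angles in rad, forces in N, time in s.
With the tool pointing down it reaches from about 0.275 to 0.75 m from the base axis. Payload 10.2 kg.
Tool frame: the origin (TCP) lies at the very end of the fingers, on their centre line; the grasp point (between the pads) lies 19 mm behind it; z points along the fingers, y is the line along which they close (so a half turn about z gives the same grasp; the last joint's range is limited). The gripper opens to 88 mm and grips with 3 to 60 N. Pads are 18 mm wide; open, the fingers measure 123 mm over their backs; the gripper's body (75 mm by 187 mm) begins 45 mm behind the grasp point.
Start: joints at [-1.541, 0.313, 1.498, -0, 1.331, -0.223], TCP at [0.131, -0.508, 0.239] pointing down, gripper open.
Joint ranges: [-2.94, 2.94], [-0.97, 2.17], [0.19, 2.56], [-1.23, 4.37], [0.02, 3.11], [-2.88, 2.88]. Speed limits (rad/s): [2.39, 2.39, 3.01, 3.14, 3.14, 3.14].

INTERFACE

Orientations are given as a rotation vector (axis times angle).
In Python, from cell import status, viewer, manip gives the robot as it stands.
- The arm moves only by the tool play_rows, never from a script. Its argument "series" is a list of rows, each a list of 3 entries, a list of its own where there are three numbers: the shift along the tool's x, y, z in units of 0.15 m (1.0 is 0.15 m), then the turn about the tool's z in units of 1.5 rad (1.0 is 1.5 rad), then the finger opening in mm, from 0 to 88.1. A call has 1 to 10 rows; each row is the pose to reach, as a shift and turn from the pose commanded when the call began, along the tool's axes at that moment; what a row does not reach only later rows make up. A row lasts 1/8 s, in which the tool goes at most 62.5 mm and 10.7 degrees, less where a joint would pass 70% of its speed; a pose out of reach is approached as far as the arm can. A call with a number of a shift or a turn outside -1 to 1 is refused whole. A call with a gripper value outside its range is refused whole. The fingers move at their own pace and stop on an object; "force" is the grip in N (left out, the last holds). Time passes only in rows, so rows that repeat a pose let the fingers close. It gives the time, the measured TCP pose, the force, the opening and the grip force at its end, in the units of the state.
- status.get_obs(): the state, without advancing time (a new reading comes with each control period).
- viewer.capture(name): name is "side" or "top" or "wrist"; returns (picture, depth): 400x640x3 uint8, blue, green, red; 400x640 float32, m along the optical axis (not along the pixel's ray), 0 where there is no reading.
- viewer.calibration(name): a dict with "fovy" (degrees; the focal length in pixels is half the picture's height over the tangent of half this angle, whatever the lens; pixels are square), "cx", "cy" (the principal point, pixels), "origin" and "orientation" of the camera in the world; the wrist camera has in their place "mount" (4x4, takes a point from camera to tool coordinates, whose origin is the TCP and whose axes are the flange's). Camera axes: x right, y down, z forward; pixel columns grow to the right and rows downward; lengths in m; the calibration is good to about 2 mm. The wrist camera is an equidistant fisheye: a pixel r from the principal point sees the ray r / f radians off the axis. A picture is of the moment at which its call begins: read the wrist's pose just before it. calibration takes no time and is no camera call.
- manip.finish_job(): hands the job in; it is judged then, once.
The state is a dict: "time_s": time; "joint_positions": joint angles; "joint_velocities": joint speeds; "effort": joint torques, N m; "tcp_pos": TCP position; "ee_rot": TCP orientation; "wrist_force": force on the tool from outside, world axes, zero at the start; "ft_torque": the same for the moment, N m; "gripper_width": finger opening in m; "gripper_force": force on a finger pad.
Only numpy, scipy, OpenCV 4.12 (cv2) and the standard library are available. Lean on these libraries where they do the work, as an engineer would, in place of code of your own. Each camera call takes 0.05 s, during which the arm holds its last target. There are 200 camera calls.

## Working session

There is one attempt and no reset: what is moved stays moved. The work goes in short steps, Python scripts to look and compute and a tool call to move; the robot and the scene stay as the last step left them, time stands still between calls to the robot, and variables do not carry over. Pictures are saved under pics/ and viewed, at most 10 in all, crops included, and the job is handed in when it is done.

Besides the shell and the picture viewer there is one more tool, called after ">>>" as a command line: name --argument value ..., lists and objects as JSON in quotes. play_rows: Moves the arm, as the interface text tells. Shifts and turns lie within -1 to 1; 1 stands for 0.15 m of shift or 1.5 rad of turn. Its arguments: {"type":"object","properties":{"series":{"type":"array"},"force":{"type":"number"}},"required":["series"]}

```bash
ls; mkdir -p pics
cat > h.py <<'E'
import numpy as np, cv2
from scipy.spatial.transform import Rotation as R
from cell import status, viewer, manip
def rot(o):
    o=np.array(o,float)
    return o if o.shape==(3,3) else (R.from_rotvec(o).as_matrix() if o.size==3 else R.from_quat(o).as_matrix())
def cloud(name,d):
    c=viewer.calibration(name); h,w=d.shape; f=h/2/np.tan(np.radians(c['fovy'])/2)
    v,u=np.mgrid[0:h,0:w]; P=np.stack([(u-c['cx'])/f*d,(v-c['cy'])/f*d,d],-1)
    return P@rot(c['orientation']).T+np.array(c['origin'])
E
python3 - <<'E'
from h import *
s=status.get_obs()
print({k:np.round(v,3).tolist() for k,v in s.items()})
for n in ['side','top','wrist']:
    p,d=viewer.capture(n); cv2.imwrite(f'pics/{n}0.png',p); np.save(f'{n}0.npy',d); print(n,viewer.calibration(n))
E
```

```text
pics
{'time_s': 0.0, 'joint_positions': [-1.541, 0.313, 1.498, 0.0, 1.331, -0.223], 'joint_velocities': [-0.001, -0.002, -0.0, 0.001, 0.001, -0.0], 'effort': [-0.001, -40.221, -25.227, 0.069, 0.035, -0.0], 'tcp_pos': [0.131, -0.508, 0.238], 'ee_rot': [-3.115, -0.396, -0.0], 'wrist_force': [-0.188, -0.308, -0.272], 'ft_torque': [-0.007, 0.015, 0.011], 'gripper_force': 0.0, 'gripper_width': 0.088}
side {'fovy': 55.88676892017308, 'cx': 322.1012285904859, 'cy': 203.37100065152194, 'origin': array([0.39891887, 0.83488615, 0.79221984]), 'orientation': array([-0.32006855,  2.71988108, -1.29439278])}
top {'fovy': 57.32369687821675, 'cx': 318.19209015430357, 'cy': 191.70294539435568, 'origin': array([0.45591387, 0.02474898, 1.39914584]), 'orientation': array([-2.17709551,  2.13118688, -0.14931073])}
wrist {'fovy': 65.70646984690485, 'cx': 319.4453381134667, 'cy': 195.01946733606664, 'mount': array([[ 3.63214458e-04, -9.66677600e-01, -2.55996651e-01,
         6.53710330e-02],
       [ 9.99999920e-01,  3.94476331e-04, -7.07704713e-05,
        -8.06352137e-04],
       [ 1.69396849e-04, -2.55996605e-01,  9.66677666e-01,
        -1.45138166e-01],
       [ 0.00000000e+00,  0.00000000e+00,  0.00000000e+00,
         1.00000000e+00]])}
```

View pics/top0.png

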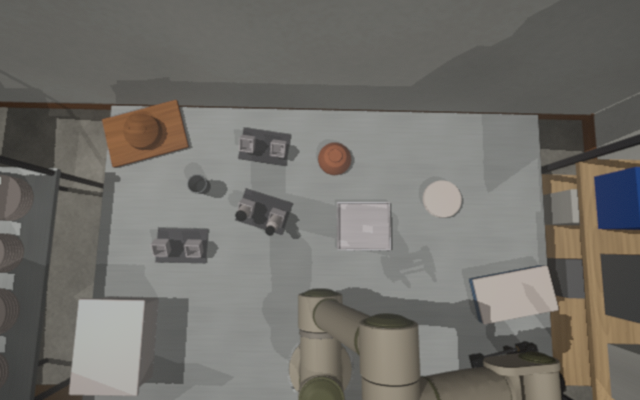

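View pics/side0.png

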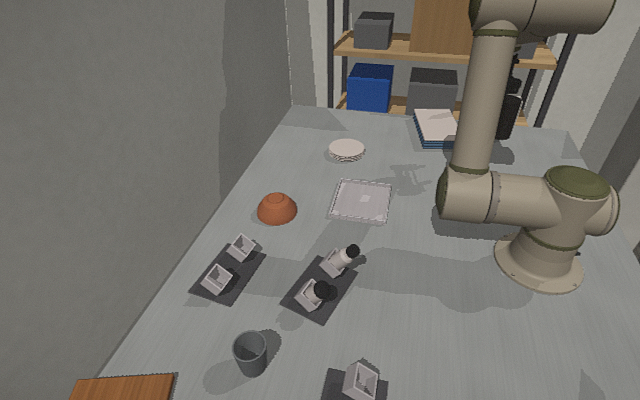

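Run:
```python
from h import *
t=cv2.imread('pics/top0.png'); s=cv2.imread('pics/side0.png')
a=cv2.resize(t[175:255,220:310],None,fx=4.4,fy=4.4,interpolation=2)
b=cv2.resize(s[225:325,275:375],None,fx=4,fy=4,interpolation=2)
im=np.zeros((400,800,3),np.uint8); im[:352,:396]=a; im[:400,400:800]=b; cv2.imwrite('pics/crop1.png',im)
Ct=cloud('top',np.load('top0.npy')); Cs=cloud('side',np.load('side0.npy'))
for n,C,px in [('top',Ct,[(265,147),(262,212),(180,245),(270,230),(241,214),(365,226),(420,330),(338,204),(391,204),(338,248),(391,248),(335,157),(442,198)]),('side',Cs,[(353,251),(335,262),(321,290),(308,297),(361,200)])]:
    for u,v in px: print(n,u,v,C[v,u].round(3))
```

```text
top 265 147 [0.815 0.231 0.007]
top 262 212 [0.561 0.233 0.006]
top 180 245 [0.43  0.537 0.003]
top 270 230 [0.49  0.184 0.129]
top 241 214 [0.545 0.292 0.103]
top 365 226 [ 0.516 -0.16   0.004]
top 420 330 [ 0.139 -0.365 -0.001]
top 338 204 [ 0.597 -0.056  0.016]
top 391 204 [ 0.602 -0.26   0.003]
top 338 248 [ 0.431 -0.058  0.011]
top 391 248 [ 0.435 -0.26  -0.003]
top 335 157 [ 0.769 -0.04   0.058]
top 442 198 [ 0.627 -0.45   0.024]
side 353 251 [0.485 0.196 0.123]
side 335 262 [0.529 0.195 0.071]
side 321 290 [0.538 0.307 0.095]
side 308 297 [0.57  0.308 0.06 ]
side 361 200 [ 0.516 -0.162 -0.002]
```

View pics/crop1.png

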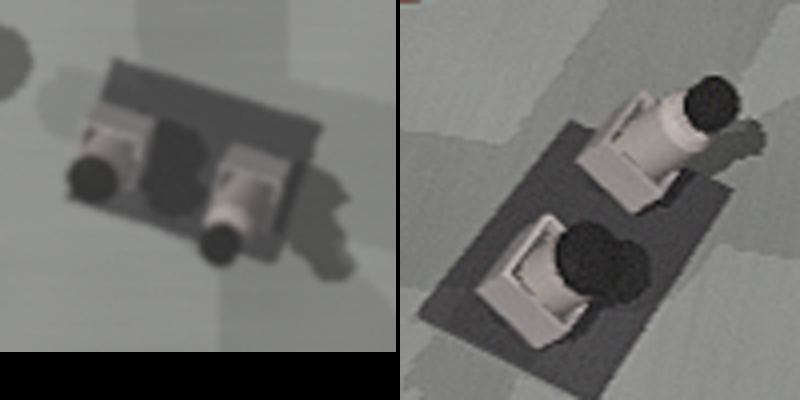

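The candidates for the rack, in top-view pixels, are (265,147), (180,245) and (262,212). The nearest to the base, at about 0.61 m, is (262,212). It holds two white items: the tall one, with the small cap at top (270,230) / side (353,251), is the bottle. The short one, with the wide lid at top (241,214) / side (320,290), is the shaker. The tray is centred near (0.516,-0.16). I'm moving toward the bottle at a safe height.

>>> play_rows --series '[[[0.7, -0.8, 0], 0, 88], [[0.7, -0.8, 0], 0, 88], [[0.7, -0.8, 0], 0, 88], [[0.7, -0.8, 0], 0, 88]]'

```text
time_s: 0.65
tcp_pos: [0.2037, -0.3645, 0.239]
ee_rot: [3.116, 0.4, 0.0]
wrist_force: [0.3, -0.5, 0.6]
gripper_width: 0.0881
gripper_force: 0.0
```

>>> play_rows --series '[[[0.7, -0.8, 0], 0, 88], [[0.7, -0.8, 0], 0, 88], [[0.7, -0.8, 0], 0, 88], [[0.7, -0.8, 0], 0, 88]]'

```text
time_s: 1.15
tcp_pos: [0.2751, -0.223, 0.2389]
ee_rot: [3.116, 0.4, 0.0]
wrist_force: [-0.6, 0.6, -0.1]
gripper_width: 0.0881
gripper_force: 0.0
```

>>> play_rows --series '[[[0.7, -0.8, 0], 0, 88], [[0.7, -0.8, 0], 0, 88], [[0.7, -0.8, 0], 0, 88], [[0.7, -0.8, 0], 0, 88]]'

```text
time_s: 1.65
tcp_pos: [0.347, -0.0809, 0.2387]
ee_rot: [3.116, 0.4, -0.0]
wrist_force: [-0.5, -1.0, -0.0]
gripper_width: 0.0878
gripper_force: 0.0
```

>>> play_rows --series '[[[0.7, -0.8, 0], 0, 88], [[0.7, -0.8, 0], 0, 88], [[0.7, -0.8, 0], 0, 88], [[0.7, -0.8, 0], 0, 88]]'

```text
time_s: 2.15
tcp_pos: [0.4189, 0.061, 0.2383]
ee_rot: [3.116, 0.398, -0.001]
wrist_force: [-1.2, -0.4, -0.9]
gripper_width: 0.0883
gripper_force: 0.0
```

>>> play_rows --series '[[[0.7, -0.8, 0], 0.1, 0], [[0.7, -0.8, 0], 0.2, 0], [[0.7, -0.8, 0], 0.3, 0], [[0.7, -0.8, 0], 0.37, 0], [[0.7, -0.8, 0], 0.37, 0]]'

```text
time_s: 2.78
tcp_pos: [0.4903, 0.2018, 0.2384]
ee_rot: [3.105, -0.474, -0.001]
wrist_force: [-0.2, -0.2, -0.2]
gripper_width: 0.0406
gripper_force: 0.0
```

```bash
cat >> h.py <<'E'
def wcloud(d,s):
    c=viewer.calibration('wrist'); h,w=d.shape; f=h/2/np.tan(np.radians(c['fovy'])/2)
    v,u=np.mgrid[0:h,0:w]; x=u-c['cx'];y=v-c['cy'];r=np.hypot(x,y)+1e-9; th=r/f
    P=np.stack([x/r*np.tan(th)*d,y/r*np.tan(th)*d,d],-1); m=np.array(c['mount'])
    P=P@m[:3,:3].T+m[:3,3]
    return P@rot(s['ee_rot']).T+np.array(s['tcp_pos'])
E
python3 - <<'E'
from h import *
from scipy.optimize import least_squares
# rack pose from top-view corners at z=6mm
c=viewer.calibration('top'); f=200/np.tan(np.radians(c['fovy'])/2); Rm=rot(c['orientation']); o=np.array(c['origin'])
px=np.array([(246.1,188.6),(293.2,202.7),(282.5,234.5),(235.5,220.5)])
W=[]
for u,v in px:
    r=Rm@np.array([(u-c['cx'])/f,(v-c['cy'])/f,1]); W.append(o+r*(0.005-o[2])/r[2])
W=np.array(W); print('corners',W.round(3).tolist(),'sides',np.linalg.norm(np.diff(W,axis=0),axis=1).round(3))
ex=(W[0]+W[1]-W[2]-W[3]);yaw=np.arctan2(ex[1],ex[0]); cen=W.mean(0)
print('rack',cen.round(3),'yaw',yaw)
s=status.get_obs(); p,d=viewer.capture('wrist'); cv2.imwrite('pics/w1.png',p)
cl={'wrist':(wcloud(d,s),p)}
for n in ['top','side']: cl[n]=(cloud(n,np.load(n+'0.npy')),cv2.imread(f'pics/{n}0.png'))
ux=np.array([np.cos(yaw),np.sin(yaw),0]); uy=np.array([-ux[1],ux[0],0]); Z=np.array([0,0,1])
foot0=cen*[1,1,0]-0.06*uy+0.032*Z
def axis(q): return -np.sin(q[3])*(np.cos(q[4])*ux+np.sin(q[4])*uy)+np.cos(q[3])*Z
for name,use in [('wrist',['wrist']),('side',['side']),('top',['top']),('all',['wrist','side','top'])]:
    q=np.r_[foot0,np.radians(38),0]
    for it in range(4):
        a=axis(q); Bs=[];Cs=[]
        for n in use:
            P,im=cl[n]; P=P.reshape(-1,3); g=im.reshape(-1,3).mean(1)
            sa=(P-q[:3])@a; ra=np.linalg.norm(P-q[:3]-np.outer(sa,a),axis=1)
            tol=.016 if it==0 else .006
            Bs.append(P[(abs(ra-.021)<tol)&(sa>.042)&(sa<.073)&(g>90)])
            Cs.append(P[(abs(ra-.016)<tol)&(sa>.092)&(sa<.108)&(g<70)])
        B=np.vstack(Bs);C=np.vstack(Cs)
        def res(q):
            a=axis(q); rr=lambda P:np.linalg.norm(np.cross(P-q[:3],a),axis=1)
            return np.r_[rr(B)-.021,(rr(C)-.016),((q[:3]-foot0)@axis(q))*10, (q[4])*.02]
        q=least_squares(res,q,loss='soft_l1',f_scale=.002).x
    a=axis(q)
    P=np.vstack([cl[n][0].reshape(-1,3) for n in use]);G=np.hstack([cl[n][1].reshape(-1,3).mean(1) for n in use])
    sa=(P-q[:3])@a; ra=np.linalg.norm(P-q[:3]-np.outer(sa,a),axis=1)
    top=sa[(ra<.013)&(sa>.095)&(sa<.13)&(G<70)]
    print(name,len(B),len(C),'foot',q[:3].round(4),'tilt',np.degrees(q[3]).round(1),'dyaw',np.degrees(q[4]).round(1),'captop s',np.median(top).round(4) if len(top) else None,len(top),'a',a.round(4),'captop',(q[:3]+a*np.median(top)).round(4) if len(top) else '')
E
```

```text
corners [[0.65, 0.298, 0.005], [0.599, 0.115, 0.005], [0.477, 0.152, 0.005], [0.526, 0.332, 0.005]] sides [0.189 0.127 0.187]
rack [0.563 0.224 0.005] yaw -0.2831595811013016
wrist 835 401 foot [0.5455 0.1709 0.0306] tilt 34.9 dyaw 0.1 captop s 0.112 454 a [-0.55    0.159   0.8199] captop [0.4839 0.1887 0.1224]
side 119 46 foot [0.5426 0.1708 0.0287] tilt 34.6 dyaw 0.7 captop s 0.1131 66 a [-0.5467  0.1521  0.8234] captop [0.4808 0.188  0.1218]
top 40 12 foot [0.5468 0.1685 0.0318] tilt 35.5 dyaw -1.0 captop s 0.1123 35 a [-0.5554  0.1717  0.8136] captop [0.4844 0.1878 0.1232]
all 998 457 foot [0.5454 0.1706 0.0305] tilt 34.9 dyaw 0.1 captop s 0.1121 559 a [-0.5499  0.159   0.82  ] captop [0.4837 0.1885 0.1224]
```

View pics/w1.png

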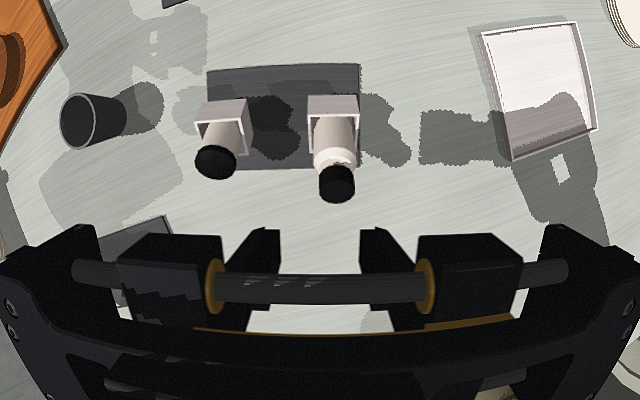

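The wrist view shows the rack with the shaker, wide lid at (215,161), and the bottle, cap at (337,183) with its body above that. All three camera fits agree: cap raised about 8 mm, lean about 35°, cap top at (0.484,0.1885,0.122). Next I take the pre-push pose with the fingers closed.

>>> play_rows --series '[[[-0.17, 0.1, 0], -0.014, 0], [[-0.17, 0.1, 0.2], -0.014, 0], [[-0.17, 0.1, 0.4], -0.014, 0], [[-0.17, 0.1, 0.63], -0.014, 0], [[-0.17, 0.1, 0.63], -0.014, 0]]'

```text
time_s: 3.45
tcp_pos: [0.46, 0.1957, 0.1429]
ee_rot: [3.109, -0.44, -0.006]
wrist_force: [0.9, -1.2, 0.2]
gripper_width: 0.0003
gripper_force: 0.0
```

```bash
cat > mv.py <<'E'
# print tool-axes delta (units) from commanded/current TCP to targets
from h import *
import sys
s=status.get_obs(); Rm=rot(s['ee_rot']); t=np.array(s['tcp_pos'])
def to(p): return (Rm.T@(np.array(p)-t)/.15).round(3)
foot=np.array([.5454,.1706,.0305]); a=np.array([-.5499,.159,.82]); ux=np.array([.9606,-.2778,0])
print('t',t.round(4),'yaw',np.arctan2(Rm[1,0],Rm[0,0]).round(4),'w',s['gripper_width'],'F',np.round(s['wrist_force'],1))
E
python3 - <<'E'
from mv import *
cap=foot+a*.1121
for d in [.004,0,-.004,-.008,-.010,-.012]: print(d,to(cap+a*d-.009*ux))
E
```

```text
t [0.46   0.1957 0.1429] yaw -0.2812 w 0.00025157728694629757 F [ 0.9 -1.2  0.2]
0.004 [0.091 0.003 0.114]
0 [0.106 0.003 0.136]
-0.004 [0.122 0.003 0.158]
-0.008 [0.137 0.003 0.18 ]
-0.01 [0.145 0.003 0.19 ]
-0.012 [0.152 0.003 0.201]
```

>>> play_rows --series '[[[0.04, 0, 0.06], 0, 0], [[0.09, 0, 0.114], 0, 0], [[0.106, 0, 0.136], 0, 0], [[0.114, 0, 0.147], 0, 0], [[0.122, 0, 0.158], 0, 0]]' --force 30

```text
time_s: 4.08
tcp_pos: [0.4784, 0.1922, 0.1209]
ee_rot: [-3.11, 0.44, -0.001]
wrist_force: [-1.2, -0.0, 4.3]
gripper_width: 0.0002
gripper_force: 2.5
```

>>> play_rows --series '[[[0.0038, 0, 0.0055], 0, 0], [[0.0076, 0, 0.011], 0, 0], [[0.0076, 0, 0.011], 0, 0]]'

```text
time_s: 4.45
tcp_pos: [0.4795, 0.1918, 0.1189]
ee_rot: [-3.111, 0.44, -0.0]
wrist_force: [-1.6, -0.3, 4.5]
gripper_width: 0.0005
gripper_force: 2.2
```

>>> play_rows --series '[[[0.0038, 0, 0.0055], 0, 0], [[0.0076, 0, 0.011], 0, 0], [[0.0076, 0, 0.011], 0, 0]]'

```text
time_s: 4.82
tcp_pos: [0.4806, 0.1915, 0.1172]
ee_rot: [-3.111, 0.44, -0.0]
wrist_force: [-0.8, -0.8, 3.7]
gripper_width: 0.0001
gripper_force: 2.1
```

>>> play_rows --series '[[[0.0038, 0, 0.0055], 0, 0], [[0.0038, 0, 0.0055], 0, 0]]'

```text
time_s: 5.08
tcp_pos: [0.4811, 0.1913, 0.1164]
ee_rot: [-3.111, 0.44, -0.0]
wrist_force: [-1.0, -0.7, 4.0]
gripper_width: 0.0004
gripper_force: 2.1
```

>>> play_rows --series '[[[0.0038, 0, 0.0055], 0, 0], [[0.0038, 0, 0.0055], 0, 0]]'

```text
time_s: 5.32
tcp_pos: [0.4815, 0.1913, 0.116]
ee_rot: [-3.11, 0.44, 0.0]
wrist_force: [-4.4, 0.1, 9.7]
gripper_width: 0.0005
gripper_force: 5.4
```

>>> play_rows --series '[[[0.0038, 0, 0.0055], 0, 0], [[0.0038, 0, 0.0055], 0, 0]]'

```text
time_s: 5.58
tcp_pos: [0.4817, 0.1913, 0.1158]
ee_rot: [-3.11, 0.44, 0.001]
wrist_force: [-8.9, 0.8, 17.1]
gripper_width: 0.0002
gripper_force: 9.5
```

>>> play_rows --series '[[[0.0038, 0, 0.0055], 0, 0], [[0.0038, 0, 0.0055], 0, 0]]'

```text
time_s: 5.82
tcp_pos: [0.4819, 0.1914, 0.1156]
ee_rot: [-3.11, 0.44, 0.002]
wrist_force: [-12.7, 2.0, 25.2]
gripper_width: 0.0004
gripper_force: 13.9
```

>>> play_rows --series '[[[-0.05, 0, -0.07], 0, 0], [[-0.1, 0, -0.14], 0, 0], [[-0.1, 0, -0.4], 0, 88], [[-0.1, 0, -0.7], 0, 88], [[-0.1, 0, -0.75], 0, 88]]'

```text
time_s: 6.45
tcp_pos: [0.469, 0.1952, 0.2292]
ee_rot: [-3.109, 0.44, -0.008]
wrist_force: [-0.3, 0.2, -0.3]
gripper_width: 0.0282
gripper_force: 0.0
```

Run:
```python
from mv import *
from scipy.optimize import least_squares
p,d=viewer.capture('wrist'); P=wcloud(d,s).reshape(-1,3); g=p.reshape(-1,3).mean(1)
cv2.imwrite('pics/w2.png',p)
q=np.r_[foot,0,0]
ax=lambda q:(lambda v:v/np.linalg.norm(v))(a+np.r_[q[3],q[4],0])
for it in range(4):
    A=ax(q); sa=(P-q[:3])@A; ra=np.linalg.norm(np.cross(P-q[:3],A),axis=1)
    B=P[(abs(ra-.021)<.006)&(sa>.042)&(sa<.073)&(g>90)]; C=P[(abs(ra-.016)<.006)&(sa>.088)&(sa<.1)&(g<70)]
    def res(q):
        A=ax(q); rr=lambda X:np.linalg.norm(np.cross(X-q[:3],A),axis=1)
        return np.r_[rr(B)-.021,rr(C)-.016,(q[:3]-foot)@A*10]
    q=least_squares(res,q,loss='soft_l1',f_scale=.002).x
A=ax(q); sa=(P-q[:3])@A; ra=np.linalg.norm(np.cross(P-q[:3],A),axis=1)
t_=sa[(ra<.012)&(sa>.09)&(sa<.13)&(g<70)]
print(len(B),len(C),q[:3].round(4),A.round(4),np.degrees(np.arccos(A[2])),'captop',np.median(t_),len(t_))
foot,a=q[:3],A; h=np.r_[-A[:2],0];h/=np.linalg.norm(h);print('heading',np.arctan2(h[1],h[0]))
for S,b in [(.056,.010),(.056,.012),(.058,.012)]:
    T=foot+a*S+[0,0,-b]; print(S,b,'TCP',T.round(4),to(T))
M=(Rm.T@a/.15); print('a in tool units per 10mm',(M*.01).round(3))
```

```text
t [0.469  0.1952 0.2292] yaw -0.281 w 0.028161784758870805 F [-0.3  0.2 -0.3]
808 313 [0.5458 0.1709 0.0307] [-0.5544  0.161   0.8165] 35.2623813459321 captop 0.10307370429588192 442
heading -0.282636357034972
0.056 0.01 TCP [0.5148 0.1799 0.0665] [0.317 0.016 1.086]
0.056 0.012 TCP [0.5148 0.1799 0.0645] [0.317 0.016 1.099]
0.058 0.012 TCP [0.5137 0.1802 0.0661] [0.309 0.016 1.089]
a in tool units per 10mm [-0.038 -0.    -0.055]
```

Cap top is now at 103 mm (it was 112; home is 104), and the force rose steeply at the end, so the cap is home. Next I descend astride the bottle and grip it.

>>> play_rows --series '[[[0.317, 0.016, 0], 0, 88], [[0.317, 0.016, 0], 0, 88], [[0.317, 0.016, 0.2], 0, 88], [[0.317, 0.016, 0.5], 0, 88], [[0.317, 0.016, 0.8], 0, 88], [[0.317, 0.016, 0.9], 0, 88]]'

```text
time_s: 7.25
tcp_pos: [0.5112, 0.1795, 0.0886]
ee_rot: [3.109, -0.44, -0.009]
wrist_force: [0.5, -0.9, 1.1]
gripper_width: 0.0874
gripper_force: 0.0
```

>>> play_rows --series '[[[0, 0, 0.09], 0, 88], [[0, 0, 0.16], 0, 88], [[0, 0, 0.186], 0, 88], [[0, 0, 0.186], 0, 88]]'

```text
time_s: 7.75
tcp_pos: [0.5135, 0.1795, 0.0638]
ee_rot: [-3.11, 0.44, -0.001]
wrist_force: [0.3, 0.8, 0.5]
gripper_width: 0.0879
gripper_force: 0.0
```

>>> play_rows --series '[[[0, 0, 0], 0, 36], [[0, 0, 0], 0, 36], [[0, 0, 0], 0, 36], [[0, 0, 0], 0, 36], [[0, 0, 0], 0, 36]]' --force 25

```text
time_s: 8.38
tcp_pos: [0.5133, 0.1795, 0.0635]
ee_rot: [-3.111, 0.44, 0.0]
wrist_force: [-0.5, 0.7, -0.4]
gripper_width: 0.0413
gripper_force: 25.0
```

>>> play_rows --series '[[[-0.02, 0, -0.028], 0, 36], [[-0.057, 0, -0.083], 0, 36], [[-0.114, 0, -0.165], 0, 36], [[-0.17, 0, -0.248], 0, 36], [[-0.228, 0, -0.33], 0, 36], [[-0.228, 0, -0.5], 0, 36], [[-0.228, 0, -0.6], 0, 36], [[-0.228, 0, -0.6], 0, 36]]'

```text
time_s: 9.38
tcp_pos: [0.4807, 0.1891, 0.1545]
ee_rot: [-3.11, 0.44, -0.003]
wrist_force: [0.5, 0.4, -0.9]
gripper_width: 0.0415
gripper_force: 25.0
```

```bash
cat > fit.py <<'E'
from mv import *
from scipy.optimize import least_squares
def see(tilt0,S,b,cams=('side','wrist'),tag='f'):
    """Fit bottle axis held in gripper; S = axial grasp pos, b = axis height above TCP."""
    h=np.array([Rm[0,0],Rm[1,0],0]);h/=np.linalg.norm(h)
    P=[];g=[]
    for n in cams:
        p,d=viewer.capture(n); cv2.imwrite(f'pics/{tag}_{n}.png',p)
        P.append((wcloud(d,s) if n=='wrist' else cloud(n,d)).reshape(-1,3)); g.append(p.reshape(-1,3).mean(1))
    P=np.vstack(P); g=np.hstack(g)
    A0=-np.sin(tilt0)*h+np.array([0,0,np.cos(tilt0)]); f0=t+[0,0,b]-A0*S
    lat=np.array([-h[1],h[0],0]); up=np.cross(lat,A0)
    q=np.zeros(4)  # tilt, yaw, lateral, perp
    def un(q):
        hh=np.cos(q[1])*h+np.sin(q[1])*lat; A=-np.sin(tilt0+q[0])*hh+np.array([0,0,np.cos(tilt0+q[0])])
        c=t+[0,0,b]+lat*q[2]+up*q[3]; return c-A*S,A
    for it in range(6):
        f,A=un(q); sa=(P-f)@A; ra=np.linalg.norm(np.cross(P-f,A),axis=1); tol=[.015,.01,.006,.005,.005,.005][it]
        B=P[(abs(ra-.021)<tol)&(sa>.003)&(sa<.073)&(g>85)]; C=P[(abs(ra-.016)<tol)&(sa>.088)&(sa<.1)&(g<70)]
        def res(q):
            f,A=un(q); rr=lambda X:np.linalg.norm(np.cross(X-f,A),axis=1); return np.r_[rr(B)-.021,rr(C)-.016,q*.05]
        q=least_squares(res,q,loss='soft_l1',f_scale=.002).x
    f,A=un(q); sa=(P-f)@A; ra=np.linalg.norm(np.cross(P-f,A),axis=1)
    ct=sa[(ra<.012)&(sa>.08)&(sa<.125)&(g<70)]; ft=sa[(ra<.021)&(sa>-.015)&(sa<.02)&(g>70)]
    print('nB',len(B),'nC',len(C),'foot',f.round(4),'A',A.round(3),'tilt',np.degrees(tilt0+q[0]).round(1),'q',q.round(4),'captop s',np.median(ct).round(4) if len(ct) else None,'foot s',np.percentile(ft,5).round(4) if len(ft) else None)
E
python3 - <<'E'
from fit import *
see(np.radians(35.3),.055,.013)
E
```

```text
t [0.4807 0.1891 0.1545] yaw -0.2811 w 0.04153573565126302 F [ 0.5  0.4 -0.9]
nB 9652 nC 1530 foot [0.512  0.1807 0.123 ] A [-0.554  0.159  0.817] tilt 35.2 q [-0.0023  0.0012  0.0006  0.0008] captop s 0.1024 foot s -0.0012
```

Bottle is out, held at 35°. The interface only gives yaw, so I'll lay the bottle down by pivoting it about its foot on the clear counter between rack and tray, then regrip.

>>> play_rows --series '[[[-0.03, 0.25, 0], 0, 36], [[-0.07, 0.6, 0], 0, 36], [[-0.1, 0.855, 0], 0, 36], [[-0.1, 0.855, 0.1], 0, 36], [[-0.1, 0.855, 0.35], 0, 36], [[-0.1, 0.855, 0.55], 0, 36], [[-0.1, 0.855, 0.66], 0, 36], [[-0.1, 0.855, 0.66], 0, 36]]'

```text
time_s: 10.48
tcp_pos: [0.4294, 0.07, 0.0532]
ee_rot: [3.11, -0.441, -0.006]
wrist_force: [0.7, 0.5, -1.9]
gripper_width: 0.0413
gripper_force: 25.0
```

>>> play_rows --series '[[[0, 0, 0.02], 0, 36], [[0, 0, 0.04], 0, 36], [[0, 0, 0.05], 0, 36], [[0, 0, 0.05], 0, 36]]' --force 8

```text
time_s: 10.98
tcp_pos: [0.4305, 0.07, 0.0471]
ee_rot: [-3.111, 0.44, -0.0]
wrist_force: [-0.3, -0.5, -1.9]
gripper_width: 0.042
gripper_force: 8.0
```

>>> play_rows --series '[[[0, 0, 0.02], 0, 36], [[-0.035, 0, 0.035], 0, 36], [[-0.07, 0, 0.046], 0, 36], [[-0.1, 0, 0.062], 0, 36], [[-0.13, 0, 0.08], 0, 36], [[-0.13, 0, 0.08], 0, 36]]' --force 5

```text
time_s: 11.72
tcp_pos: [0.4113, 0.0755, 0.0348]
ee_rot: [3.111, -0.44, -0.001]
wrist_force: [0.7, 0.3, -1.4]
gripper_width: 0.0416
gripper_force: 5.0
```

Run:
```python
from fit import *
see(np.radians(52),.055,.013,('side',),'f2')
p=cv2.imread('pics/f2_side.png'); cv2.imwrite('pics/f2c.png',cv2.resize(p[150:290,330:500],None,fx=4,fy=4))
```

```text
t [0.4113 0.0755 0.0348] yaw -0.2811 w 0.04160498520052597 F [ 0.7  0.3 -1.4]
nB 56 nC 25 foot [ 0.4428  0.0753 -0.0012] A [-0.675  0.095  0.731] tilt 43.0 q [-0.1573  0.1418  0.0033 -0.0111] captop s 0.1036 foot s -0.0114
```

View pics/f2c.png

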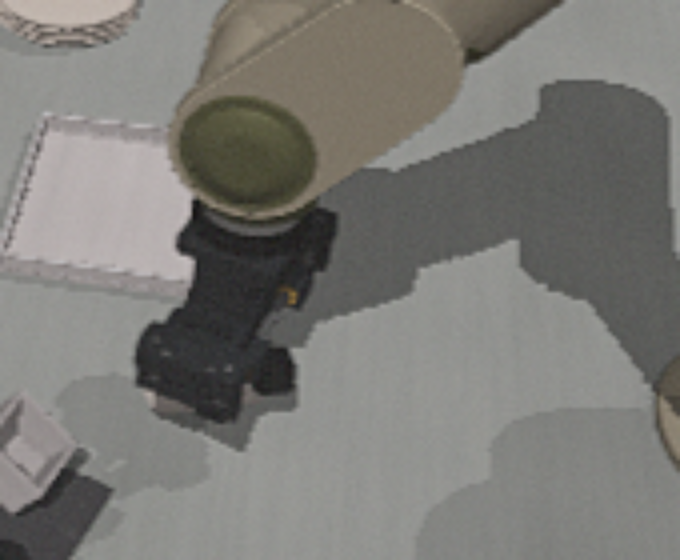

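The side view shows the foot just peeking out at crop (175,405), and the rest is hidden by the gripper. Measuring with the wrist camera instead.

Run:
```python
from fit import *
for T in (38,50): see(np.radians(T),.055,.013,('wrist',),'f3')
p=cv2.imread('pics/f3_wrist.png'); cv2.imwrite('pics/f3c.png',cv2.resize(p[130:330,180:460],None,fx=2.6,fy=2.6))
```

```text
t [0.4115 0.0754 0.0349] yaw -0.2811 w 0.04185090610617204 F [-0.9  0.1 -0.1]
nB 11100 nC 318 foot [0.4554 0.0634 0.017 ] A [-0.796  0.229  0.56 ] tilt 55.9 q [ 3.129e-01  1.000e-03  6.000e-04 -1.000e-04] captop s None foot s -0.0016
nB 11097 nC 330 foot [0.4553 0.0634 0.0169] A [-0.795  0.229  0.562] tilt 55.8 q [ 1.008e-01  8.000e-04  6.000e-04 -1.000e-04] captop s None foot s -0.0014
```

View pics/f3c.png

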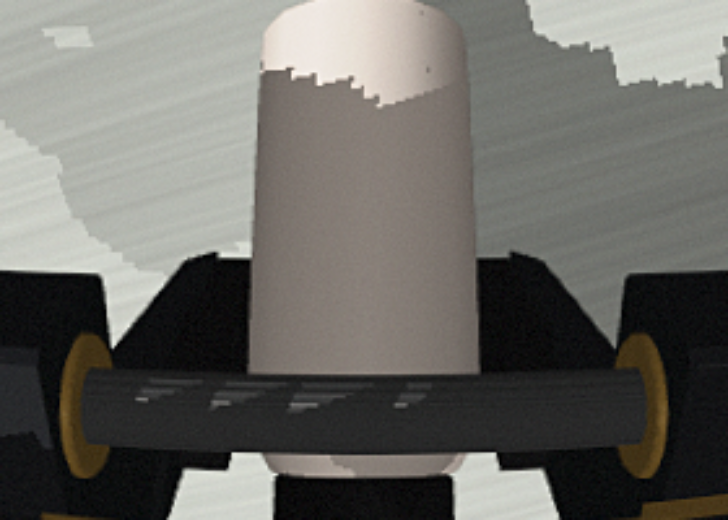

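The wrist view shows the bottle between the pads, foot at the top, crop (365,10), with the cap black right against the shoulder at (365,480). The tilt is now 56°, so the pivot is working and I'll continue the arc.

>>> play_rows --series '[[[-0.035, 0, 0.022], 0, 36], [[-0.06, 0, 0.044], 0, 36], [[-0.084, 0, 0.07], 0, 36], [[-0.106, 0, 0.097], 0, 36], [[-0.122, 0, 0.12], 0, 36], [[-0.135, 0, 0.143], 0, 36], [[-0.146, 0, 0.163], 0, 36], [[-0.152, 0, 0.175], 0, 36], [[-0.152, 0, 0.175], 0, 36]]'

```text
time_s: 13.0
tcp_pos: [0.3897, 0.0817, 0.0087]
ee_rot: [-3.111, 0.44, 0.0]
wrist_force: [0.4, -0.3, -2.1]
gripper_width: 0.0419
gripper_force: 5.0
```

Run:
```python
from fit import *
see(np.radians(86),.055,.013,('wrist',),'f4')
```

```text
t [0.3897 0.0817 0.0087] yaw -0.2812 w 0.04187343380883581 F [ 0.4 -0.3 -2.1]
nB 11753 nC 296 foot [0.4427 0.067  0.0199] A [-0.96   0.277  0.027] tilt 88.5 q [ 0.0433  0.0003  0.0006 -0.0003] captop s None foot s -0.0105
```

>>> play_rows --series '[[[0, 0, 0], 0, 47], [[0, 0, 0], 0, 47], [[0, 0, 0], 0, 47], [[0.033, 0, 0.015], 0, 47], [[0.033, 0, 0.015], 0, 47], [[0.033, 0, 0.015], 0, 47]]' --force 10

```text
time_s: 13.8
tcp_pos: [0.3946, 0.0803, 0.0065]
ee_rot: [3.111, -0.44, -0.0]
wrist_force: [-0.2, -0.3, -0.3]
gripper_width: 0.047
gripper_force: 0.1
```

>>> play_rows --series '[[[0, 0, 0], 0, 36], [[0, 0, 0], 0, 36], [[0, 0, 0], 0, 36], [[0, 0, 0], 0, 36]]' --force 45

```text
time_s: 14.3
tcp_pos: [0.3946, 0.0803, 0.0066]
ee_rot: [-3.111, 0.44, -0.0]
wrist_force: [0.4, 2.2, 2.0]
gripper_width: 0.0409
gripper_force: 44.8
```

>>> play_rows --series '[[[0, 0, -0.05], 0, 36], [[0, 0, -0.2], 0, 36], [[0, 0, -0.5], 0, 36], [[0, 0, -0.8], 0, 36], [[0, 0, -1.0], 0, 36], [[0, 0, -1.0], 0, 36]]'

```text
time_s: 15.05
tcp_pos: [0.3952, 0.0802, 0.1582]
ee_rot: [-3.111, 0.44, -0.006]
wrist_force: [0.7, -0.2, -2.3]
gripper_width: 0.0409
gripper_force: 44.7
```

Run:
```python
from fit import *
see(np.radians(90),.050,.015,('wrist',),'f5')
# tray centre
D=np.load('top0.npy'); C=cloud('top',D)[195:256,330:400].reshape(-1,3)
r=C[(C[:,2]>.011)&(C[:,2]<.024)]
box=cv2.minAreaRect(r[:,:2].astype(np.float32)*1000); print(len(r),box)
```

```text
t [0.3952 0.0802 0.1582] yaw -0.2812 w 0.040945249396954 F [ 0.7 -0.2 -2.3]
nB 11067 nC 41 foot [0.4436 0.0676 0.1716] A [-0.965  0.264 -0.004] tilt 90.2 q [ 0.0042  0.0145  0.0006 -0.0018] captop s None foot s -0.0028
232 ((518.2546997070312, -153.39071655273438), (177.0550994873047, 200.7958984375), 1.1651982069015503)
```

>>> play_rows --series '[[[0.1, 0.1, -0.17], 0, 36], [[0.25, 0.26, -0.17], 0, 36], [[0.43, 0.45, -0.17], 0, 36], [[0.609, 0.643, -0.17], 0, 36]]'

```text
time_s: 15.6
tcp_pos: [0.4553, -0.0386, 0.1803]
ee_rot: [-3.11, 0.44, 0.005]
wrist_force: [0.2, -0.1, -1.9]
gripper_width: 0.041
gripper_force: 44.7
```

>>> play_rows --series '[[[0.18, 0.19, -0.17], 0, 36], [[0.36, 0.38, -0.17], 0, 36], [[0.5, 0.53, -0.17], 0, 36], [[0.58, 0.61, -0.17], 0, 36], [[0.609, 0.643, -0.17], 0, 36], [[0.609, 0.643, -0.17], 0, 36], [[0.609, 0.643, -0.17], 0, 36], [[0.609, 0.643, -0.17], 0, 36]]'

```text
time_s: 16.6
tcp_pos: [0.5164, -0.1551, 0.2077]
ee_rot: [-3.111, 0.439, -0.0]
wrist_force: [0.1, -0.3, -1.4]
gripper_width: 0.0406
gripper_force: 44.7
```

Run:
```python
from fit import *
see(np.radians(90),.050,.014,('wrist',),'f6')
see(np.radians(90),.050,.014,('side','wrist'),'f6')
p,_=viewer.capture('top'); q=cv2.imread('pics/f6_side.png')
cv2.imwrite('pics/f6c.png',np.hstack([cv2.resize(p[130:280,220:420],(400,300)),cv2.resize(q[100:250,280:480],(400,300))]))
s=status.get_obs(); print(np.abs(s['joint_velocities']).max())
```

```text
t [ 0.5164 -0.1551  0.2077] yaw -0.2805 w 0.04063601044881157 F [ 0.1 -0.3 -1.4]
nB 10432 nC 41 foot [ 0.5648 -0.1677  0.2209] A [-0.965  0.263  0.   ] tilt 90.0 q [-0.0002  0.0144  0.0006 -0.0008] captop s None foot s -0.0028
nB 10549 nC 86 foot [ 0.5649 -0.1677  0.2209] A [-0.965  0.261  0.   ] tilt 90.0 q [-0.0001  0.0161  0.0005 -0.0008] captop s 0.1041 foot s -0.0029
0.0038534746380717577
```

View pics/f6c.png

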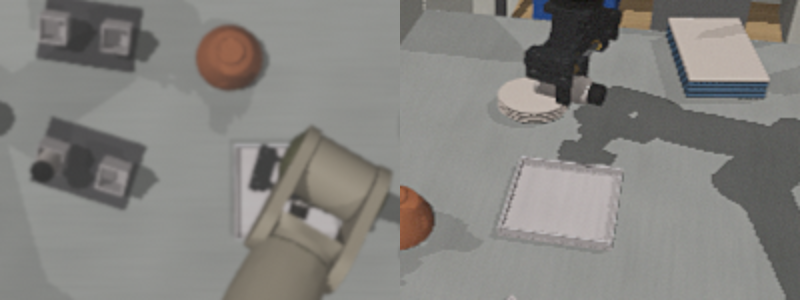

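The bottle is level (90.0°) at 0.22 m, centred over the tray. The cap shows black at the end, right crop (597,92), and its top measures 104 mm, which is home. The shaker is still in its pocket at left crop (42,170). Handing in.

```bash
python3 -c "
from cell import manip
print(manip.finish_job())"
```

```text
the job is handed in; nothing more can be done
None
```

The job is handed in: the cap was pushed home in the pocket (its top now measures 104 mm from the foot), and the bottle is held still, level (90.0°) and 0.22 m up over the tray's middle, gripped at 45 N, after I laid it briefly on clear counter to regrip it on its side.

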